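Open the cash box by its concealed push plate

ROBOT

A 6-joint arm with a two-finger parallel gripper is mounted at the origin on a cart in front of the work surface, level with it; the furniture and walls round the work are solid. World frame = base frame: x ahead of the robot, y to its left, z up, the work surface at z = 0. Lengths are in mm, angles in rad, forces in N, time in s.
With the tool pointing down it reaches from about 375 to 825 mm from the base axis. Payload 5.5 kg.
Tool frame: the origin (TCP) lies at the very end of the fingers, on their centre line; the grasp point (between the pads) lies 19 mm behind it; z points along the fingers, x is the direction in which the jaws open and shut, and the axes are right-handed (so a half turn about z gives the same grasp; the last joint's range is limited). The gripper opens to 85 mm and grips with 20 to 120 N. Pads are 22 mm wide; open, the fingers measure 114 mm over their backs; the gripper's body (76 mm by 85 mm) begins 54 mm behind the grasp point. The pads swing forward as they close: fully open they stand 13 mm farther back than shut.
Start: joints at [1.316, 0.314, -0.047, 1.21, 0, 1.571], TCP at [151.228, 580.625, 231.299] pointing down, gripper open.
Joint ranges: [-2.67, 2.67], [-0.69, 1.73], [-1.03, 1.25], [-2.08, 2.16], [-1.42, 1.45], [-3.14, 3.14]. Speed limits (rad/s): [2.39, 2.39, 3.01, 3.14, 3.14, 3.14].

INTERFACE

Orientations are given as a unit quaternion [w, x, y, z].
In Python, from cell import robot, optics, workorder gives the robot as it stands.
- The arm moves only by the tool drive_tool, never from a script. Its argument "motion" is a list of rows, each an object with "gripper": the closure in counts, from 0 (fully open) to 255 (shut); "translation": the shift along the world's x, y, z in m, a list of three; "rot": the turn, a rotation vector about the world's x, y, z in degrees, a list of three. In form: [{"gripper": gripper, "translation": [x, y, z], "rot": [wx, wy, wz]}, ...]. A call has 1 to 10 rows; each row is the pose to reach, as a shift and turn from the pose commanded when the call began; what a row does not reach only later rows make up. A row lasts 1/12 s, in which the tool goes at most 41.7 mm and 7.16 degrees, less where a joint would pass 70% of its speed; a pose out of reach is approached as far as the arm can. A call with a gripper value outside its range is refused whole. The fingers move at their own pace and stop on an object; "squeeze" is the grip in N (left out, the last holds). Time passes only in rows, so rows that repeat a pose let the fingers close. It gives the time, the measured TCP pose, the force and the opening at its end, in the units of the state.
- robot.get_state(): the state, without advancing time (a new reading comes with each control period).
- optics.snapshot(name): name is "side" or "top" or "wrist"; returns a dict with "color" (384x512x3 uint8, red, green, blue), "z_map" (384x512 float32, mm along the optical axis (not along the pixel's ray), 0 where there is no reading), "camera_matrix" (3x3 intrinsics, pixels), "camera_from_world" (4x4, takes a point from world to camera coordinates). Camera axes: x right, y up, looking along -z (the intrinsics and any distortion apply to the point x, -y, -z); pixel columns grow to the right and rows downward; lengths in mm; the calibration is good to about 2 mm. A picture is of the moment at which its call begins.
- workorder.hand_in(): hands the job in, once; it reports no verdict.
The state is a dict: "clock": time; "joint_pos": joint angles; "joint_vel": joint speeds; "effort": joint torques, N m; "eef_pos": TCP position; "tool_rot": TCP orientation; "contact_force": force on the tool from outside, world axes, zero at the start; "moment": the same for the moment, N m; "finger_gap": opening from 0.0 (shut) to 1.0 (fully open).
Only numpy, scipy, OpenCV 4.12 (cv2) and the standard library are available. Lean on these libraries where they do the work, as an engineer would, in place of code of your own. Each camera call takes 0.05 s, during which the arm holds its last target. There are 200 camera calls.

TASK

Open the blue cash box on the bakery counter. A concealed push plate lies somewhere along the flat grey strip in its top: feel along the strip with a fingertip until a spot gives way, press it in until the cash drawer springs out by itself, then let go and leave the drawer standing fully open. Only touch and press: grasp and lift nothing, and leave the jam jar, the order pad and the card reader where they stand.

Things in the scene. Friction and masses are not known exactly. Their poses are not given: they have to be found in the camera images.
- cash_box: blue metal cash box, 170 mm (x) by 326 mm (y) by 85 mm high, fixed to the counter; origin at the centre of its underside, z up, its drawer front faces its own -x. Along y in the middle of its rigid top runs a flat grey strip, 66 mm wide in x, level with the blue top, visible over 160 mm in y; at both ends of the strip a black cover stands 3 mm proud
- strip_mid (a point): middle of the grey strip's visible part, on its surface, 85 mm above the counter; axes as the box. The push plate is a 44 x 44 mm square of the same grey, set 1.5 mm below the strip's surface and centred on its width; its centre lies anywhere within 40 mm of this point along the box's y, new each time. The rest of the strip is rigid
- push_plate (a joint): how far the push plate is pressed straight down, in m: 0 at rest, 0.006 at the stop; a spring resists with about 2 N at first and 5 N at the stop and brings it back up. The drawer's latch lets go at about 0.004
- cash_drawer (a joint): how far the drawer has come out, in m: 0 shut and latched, 0.070 fully open. Once unlatched a spring pushes it out towards the box's -x in about half a second and keeps it there; its top stays below the box's top. It has no handle
- drawer_front (a point): middle of the upper edge of the aluminium drawer front (310 mm wide, 62 mm high); moves with the drawer
- jam_jar: bystander: jam jar with a gold lid, 62 mm across, 85 mm high, loose; origin at the centre of its underside
- order_pad: bystander: black-covered order pad, 120 x 90 x 16 mm, lying loose; origin at the centre of its underside
- card_reader: bystander: small white square card reader, 68 x 68 x 14 mm, loose; origin at the centre of its underside

How it is judged:
By the outcome, as a careful person would: the job done as asked, in the order asked, and still so for the second after the job is handed in, with the robot touching nothing.
It also fails if it takes over 48 s, if anything falls off the work surface, if the arm or the gripper's body presses on something with over 40 N, if the wrist force passes 120 N, or if a joint passes its speed limit or range.

## Working session

There is one attempt and no reset: what is moved stays moved. The work goes in short steps, Python scripts to look and compute and a tool call to move; the robot and the scene stay as the last step left them, time stands still between calls to the robot, and variables do not carry over. Pictures are saved under pics/ and viewed, about 8 in all and at most 12, crops included, and the job is handed in when it is done.

Besides the shell and the picture viewer there is one more tool, called after ">>>" as name([rows], argument=value, ...), one row to a line, values as JSON. drive_tool: Moves the arm, as the interface text tells. Its arguments: {"type":"object","properties":{"motion":{"type":"array"},"squeeze":{"type":"number"}},"required":["motion"]}

```bash
mkdir -p pics
cat > h.py <<'E'
import numpy as np, cv2
from cell import robot, optics, workorder
def snap(n,f=None):
    s=optics.snapshot(n)
    if f: cv2.imwrite('pics/'+f,s['color'][:,:,::-1])
    return s
def pts(s):
    "world points from depth, HxWx3"
    z=s['z_map'].astype(float);K=np.array(s['camera_matrix']);T=np.linalg.inv(np.array(s['camera_from_world']))
    v,u=np.mgrid[:z.shape[0],:z.shape[1]]
    p=np.stack([(u-K[0,2])/K[0,0]*z,-(v-K[1,2])/K[1,1]*z,-z,np.ones_like(z)],-1)
    w=(p@T.T)[...,:3]; w[z==0]=np.nan
    return w
E
python3 - <<'E'
from h import *
a=snap('top','top.png');b=snap('side','side.png')
cv2.imwrite('pics/both.png',cv2.resize(np.vstack([a['color'],b['color']])[:,:,::-1],None,fx=.78,fy=.78))
import pickle;pickle.dump((a,b),open('s.pkl','wb'))
for s in(a,b):
    w=pts(s);c=s['color'];h=cv2.cvtColor(c,cv2.COLOR_RGB2HSV)
    m=(h[...,0]>95)&(h[...,0]<130)&(h[...,1]>110)
    m&=abs(w[...,2]-85)<8
    print(m.sum(),np.nanmedian(w[m],0)); 
    if m.sum()>50: print(cv2.minAreaRect(w[m][:,:2].astype(np.float32)))
print(robot.get_state())
E
```

```text
4362 [488.65850556  32.18329844  85.56179936]
((594.744873046875, 159.02911376953125), (654.1196899414062, 305.29840087890625), 59.77573013305664)
2305 [473.01350204  53.17485394  85.32733784]
((518.853759765625, 38.349159240722656), (162.7701416015625, 318.00732421875), 1.4879953861236572)
{'clock': 0.1, 'joint_pos': array([ 1.31601074e+00,  3.14156518e-01, -4.79810786e-02,  1.21020484e+00,
       -2.61865429e-05,  1.57082364e+00]), 'joint_vel': array([ 3.42709702e-06, -1.30070503e-04,  2.42843274e-03,  8.79146290e-05,
        2.82701950e-04, -1.56503163e-03]), 'effort': array([ 9.56676595e-04, -5.40766418e+01,  3.40540159e+01,  1.12147149e-02,
        1.10334491e-05,  1.03175555e-05]), 'eef_pos': array([151.09898881, 580.12082937, 230.51918682]), 'tool_rot': array([ 4.83120709e-04,  7.91221711e-01,  6.11528909e-01, -6.03636582e-04]), 'contact_force': array([-0.14621811, -0.21434431,  0.17672231]), 'moment': array([-0.00333416,  0.06226277,  0.01231649]), 'finger_gap': 1.003371257350864}
```

View pics/both.png

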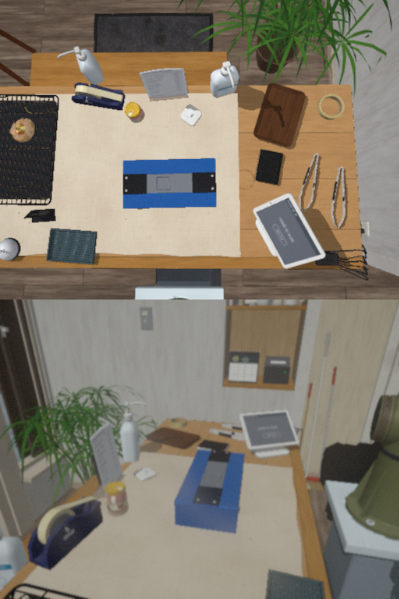

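Run:
```python
from h import *
import pickle;a,b=pickle.load(open('s.pkl','rb'))
A=cv2.resize(a['color'][185:285,140:300,::-1],None,fx=5,fy=5,interpolation=cv2.INTER_CUBIC)[:500]
cv2.imwrite('pics/crop.png',A)
w=pts(a)
for n,s in(('top',a),('side',b)):
    w=pts(s);c=s['color'];h=cv2.cvtColor(c,cv2.COLOR_RGB2HSV)
    m=(h[...,0]>95)&(h[...,0]<130)&(h[...,1]>110)&(abs(w[...,2]-85)<8)
    m&=(abs(w[...,0]-510)<140)&(abs(w[...,1]-40)<220)
    r=cv2.minAreaRect(w[m][:,:2].astype(np.float32));print(n,r,np.median(w[m][:,2]))
w=pts(a)
for r in range(222,252,3): print(r,np.round(w[r,185:250:6,2],1))
print(w[235,185:250:6].round(0).tolist())
```

```text
top ((520.301513671875, 31.632125854492188), (167.14263916015625, 323.0461120605469), 1.3522021770477295) 85.59391754926878
side ((518.853759765625, 38.349159240722656), (162.7701416015625, 318.00732421875), 1.4879953861236572) 85.32733784051356
222 [82.4 86.7 85.  89.8 84.1 87.1 84.8 83.6 83.3 84.6 86.5]
225 [89.2 87.4 83.6 91.3 86.4 83.5 85.8 85.7 89.3 85.1 86.9]
228 [90.9 85.3 81.5 83.4 85.2 80.9 85.1 89.1 84.2 85.3 85.3]
231 [90.  85.8 84.2 83.6 85.6 85.8 85.8 84.9 83.4 85.7 85.2]
234 [91.1 87.8 82.4 85.  84.5 83.6 87.5 84.4 87.6 84.9 82.3]
237 [89.3 85.  87.4 84.2 86.3 83.2 88.6 86.9 82.7 84.1 85.8]
240 [90.1 84.9 87.4 83.9 84.  85.2 84.2 82.3 82.6 82.  87.3]
243 [91.5 89.4 84.3 80.8 87.7 81.8 86.2 84.6 85.9 83.1 90.2]
246 [86.4 83.2 87.2 83.4 84.  82.4 82.8 86.4 84.6 83.7 86.1]
249 [85.5 86.5 85.6 89.  86.3 84.2 86.7 84.8 83.7 92.2 83.7]
[[518.0, 117.0, 91.0], [519.0, 102.0, 83.0], [519.0, 86.0, 80.0], [519.0, 68.0, 86.0], [519.0, 53.0, 80.0], [519.0, 36.0, 87.0], [519.0, 20.0, 83.0], [518.0, 3.0, 89.0], [519.0, -13.0, 83.0], [519.0, -29.0, 81.0], [518.0, -46.0, 87.0]]
```

View pics/crop.png

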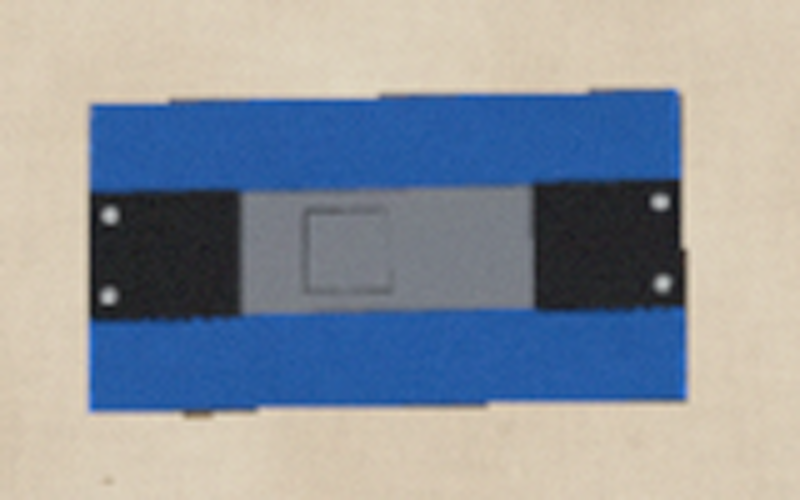

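The top picture shows the grey strip spanning crop columns 241–533. A faint square outline is centred at crop (347,250), about 22 mm towards +y of the strip's middle, which puts it near world (519, 52). I'll shut the gripper and move above it.

>>> drive_tool([
  {"gripper": 255, "translation": [0.368, -0.528, -0.05], "rot": [0, 0, -74]},
  {"gripper": 255, "translation": [0.368, -0.528, -0.05], "rot": [0, 0, -74]},
  {"gripper": 255, "translation": [0.368, -0.528, -0.05], "rot": [0, 0, -74]},
  {"gripper": 255, "translation": [0.368, -0.528, -0.05], "rot": [0, 0, -74]},
  {"gripper": 255, "translation": [0.368, -0.528, -0.05], "rot": [0, 0, -74]},
  {"gripper": 255, "translation": [0.368, -0.528, -0.05], "rot": [0, 0, -74]},
  {"gripper": 255, "translation": [0.368, -0.528, -0.05], "rot": [0, 0, -74]},
  {"gripper": 255, "translation": [0.368, -0.528, -0.05], "rot": [0, 0, -74]},
  {"gripper": 255, "translation": [0.368, -0.528, -0.05], "rot": [0, 0, -74]},
  {"gripper": 255, "translation": [0.368, -0.528, -0.05], "rot": [0, 0, -74]},
])

```text
clock: 0.93
eef_pos: [389.3, 237.9, 198.8]
tool_rot: [-0.0, 1.0, 0.03, -0.0]
contact_force: [1.8, 0.2, 1.1]
finger_gap: -0.001
```

>>> drive_tool([
  {"gripper": 255, "translation": [0.13, -0.186, -0.02], "rot": [0, 0, -2]},
  {"gripper": 255, "translation": [0.13, -0.186, -0.02], "rot": [0, 0, -2]},
  {"gripper": 255, "translation": [0.13, -0.186, -0.02], "rot": [0, 0, -2]},
  {"gripper": 255, "translation": [0.13, -0.186, -0.02], "rot": [0, 0, -2]},
  {"gripper": 255, "translation": [0.13, -0.186, -0.02], "rot": [0, 0, -2]},
  {"gripper": 255, "translation": [0.13, -0.186, -0.02], "rot": [0, 0, -2]},
  {"gripper": 255, "translation": [0.13, -0.186, -0.02], "rot": [0, 0, -2]},
  {"gripper": 255, "translation": [0.13, -0.186, -0.02], "rot": [0, 0, -2]},
])

```text
clock: 1.6
eef_pos: [518.6, 52.8, 178.3]
tool_rot: [-0.0, 1.0, 0.014, -0.001]
contact_force: [-0.1, 1.0, -0.7]
finger_gap: 0.002
```

Run:
```python
from h import *
s=snap('wrist','wrist.png');st=robot.get_state();print(st['clock'],st['eef_pos'],st['tool_rot'],st['contact_force'])
import pickle;pickle.dump(s,open('w.pkl','wb'))
K=np.array(s['camera_matrix']);T=np.array(s['camera_from_world'])
def pr(p):
    c=T@np.append(p,1);return K[0,2]+K[0,0]*c[0]/-c[2],K[1,2]-K[1,1]*c[1]/-c[2]
for y in(52,30,8):print(y,pr([519,y,85]))
print(s.keys())
```

```text
1.65 [518.15159929  53.72160822 178.50822196] [-1.75029559e-04  9.99885826e-01  1.50909037e-02 -7.53870477e-04] [-0.1442086  -0.90030361 -0.15483189]
52 (np.float64(255.9724257287288), np.float64(193.87934996136318))
30 (np.float64(255.2036104431999), np.float64(217.28280611195896))
8 (np.float64(254.47522107658887), np.float64(239.45565949158043))
dict_keys(['color', 'z_map', 'camera_matrix', 'camera_from_world'])
```

View pics/wrist.png

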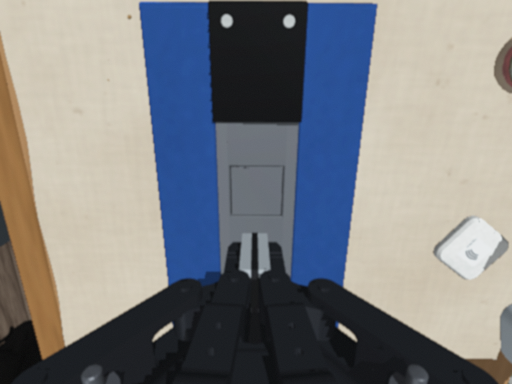

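The wrist view confirms the square plate at pixel (257,190), about (520, 54). The grey strip runs from row 122 down to behind the fingers. I'll first touch the strip beside it at y≈5, then work towards the plate.

>>> drive_tool([
  {"gripper": 255, "translation": [0.001, -0.048, -0.04], "rot": [0, 0, 0]},
  {"gripper": 255, "translation": [0.001, -0.048, -0.04], "rot": [0, 0, 0]},
  {"gripper": 255, "translation": [0.001, -0.048, -0.07], "rot": [0, 0, 0]},
  {"gripper": 255, "translation": [0.001, -0.048, -0.084], "rot": [0, 0, 0]},
  {"gripper": 255, "translation": [0.001, -0.048, -0.086], "rot": [0, 0, 0]},
  {"gripper": 255, "translation": [0.001, -0.048, -0.088], "rot": [0, 0, 0]},
  {"gripper": 255, "translation": [0.001, -0.048, -0.088], "rot": [0, 0, 0]},
  {"gripper": 255, "translation": [0.001, -0.048, -0.088], "rot": [0, 0, 0]},
])

```text
clock: 2.32
eef_pos: [520.6, 6.6, 92.3]
tool_rot: [-0.0, 1.0, 0.016, 0.001]
contact_force: [-0.1, -0.5, 0.1]
finger_gap: 0.005
```

>>> drive_tool([
  {"gripper": 255, "translation": [0, 0, -0.001], "rot": [0, 0, 0]},
  {"gripper": 255, "translation": [0, 0, -0.002], "rot": [0, 0, 0]},
  {"gripper": 255, "translation": [0, 0, -0.003], "rot": [0, 0, 0]},
  {"gripper": 255, "translation": [0, 0, -0.003], "rot": [0, 0, 0]},
])

```text
clock: 2.65
eef_pos: [519.9, 5.8, 88.2]
tool_rot: [-0.0, 1.0, 0.016, 0.0]
contact_force: [-0.5, -0.6, -0.2]
finger_gap: 0.002
```

>>> drive_tool([
  {"gripper": 255, "translation": [0, 0, -0.001], "rot": [0, 0, 0]},
  {"gripper": 255, "translation": [0, 0, -0.002], "rot": [0, 0, 0]},
  {"gripper": 255, "translation": [0, 0, -0.002], "rot": [0, 0, 0]},
])

```text
clock: 2.9
eef_pos: [519.6, 5.7, 85.8]
tool_rot: [0.0, 1.0, 0.015, -0.0]
contact_force: [0.2, 0.0, -0.6]
finger_gap: -0.002
```

>>> drive_tool([
  {"gripper": 255, "translation": [0, 0, -0.0007], "rot": [0, 0, 0]},
  {"gripper": 255, "translation": [0, 0, -0.0014], "rot": [0, 0, 0]},
  {"gripper": 255, "translation": [0, 0, -0.0014], "rot": [0, 0, 0]},
])

```text
clock: 3.15
eef_pos: [519.8, 5.8, 85.1]
tool_rot: [0.0, 1.0, 0.016, 0.0]
contact_force: [-1.2, 0.1, 5.4]
finger_gap: 0.002
```

The strip is rigid here: contact at z≈85 with 5.4 N. Next I'll hop to the seen spot.

>>> drive_tool([
  {"gripper": 255, "translation": [0, 0, 0.006], "rot": [0, 0, 0]},
  {"gripper": 255, "translation": [0, 0.024, 0.006], "rot": [0, 0, 0]},
  {"gripper": 255, "translation": [0, 0.048, 0.006], "rot": [0, 0, 0]},
  {"gripper": 255, "translation": [0, 0.048, 0.003], "rot": [0, 0, 0]},
  {"gripper": 255, "translation": [0, 0.048, 0.0], "rot": [0, 0, 0]},
  {"gripper": 255, "translation": [0, 0.048, 0.0], "rot": [0, 0, 0]},
  {"gripper": 255, "translation": [0, 0.048, 0.0], "rot": [0, 0, 0]},
])

```text
clock: 3.73
eef_pos: [519.4, 53.2, 84.4]
tool_rot: [0.0, 1.0, 0.015, -0.0]
contact_force: [-0.4, 0.0, -0.3]
finger_gap: 0.002
```

>>> drive_tool([
  {"gripper": 255, "translation": [0, 0, -0.0007], "rot": [0, 0, 0]},
  {"gripper": 255, "translation": [0, 0, -0.0015], "rot": [0, 0, 0]},
  {"gripper": 255, "translation": [0, 0, -0.002], "rot": [0, 0, 0]},
  {"gripper": 255, "translation": [0, 0, -0.002], "rot": [0, 0, 0]},
])

```text
clock: 4.07
eef_pos: [519.8, 53.2, 82.9]
tool_rot: [0.0, 1.0, 0.015, 0.0]
contact_force: [-1.3, -2.7, 4.5]
finger_gap: -0.005
```

>>> drive_tool([
  {"gripper": 255, "translation": [0, 0, -0.001], "rot": [0, 0, 0]},
  {"gripper": 255, "translation": [0, 0, -0.002], "rot": [0, 0, 0]},
  {"gripper": 255, "translation": [0, 0, -0.002], "rot": [0, 0, 0]},
])

```text
clock: 4.32
eef_pos: [519.8, 53.2, 80.8]
tool_rot: [0.0, 1.0, 0.015, 0.0]
contact_force: [-1.3, -2.7, 4.1]
finger_gap: -0.003
```

>>> drive_tool([
  {"gripper": 255, "translation": [0, 0, -0.001], "rot": [0, 0, 0]},
  {"gripper": 255, "translation": [0, 0, -0.002], "rot": [0, 0, 0]},
  {"gripper": 255, "translation": [0, 0, -0.002], "rot": [0, 0, 0]},
  {"gripper": 255, "translation": [0, 0, -0.002], "rot": [0, 0, 0]},
])

```text
clock: 4.65
eef_pos: [519.9, 53.4, 78.7]
tool_rot: [0.0, 1.0, 0.015, 0.0]
contact_force: [0.9, -2.2, 4.2]
finger_gap: -0.003
```

Run:
```python
from h import *
import pickle;a,b=pickle.load(open('s.pkl','rb'))
s=snap('top');t=snap('side')
cv2.imwrite('pics/p.png',np.vstack([s['color'][160:330,100:340],t['color'][150:320,180:420]])[:,:,::-1])
```

```text
(no output)
```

View pics/p.png

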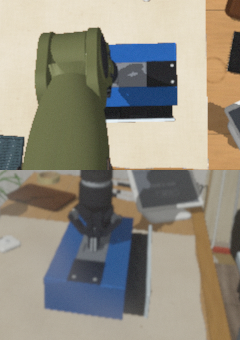

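The drawer has sprung out: a dark gap and the aluminium front show at the box's near side, at (150,120) in the top crop. Now I'll let go straight up, then swing clear.

>>> drive_tool([
  {"gripper": 255, "translation": [0, 0, 0.01], "rot": [0, 0, 0]},
  {"gripper": 255, "translation": [0, 0, 0.04], "rot": [0, 0, 0]},
  {"gripper": 255, "translation": [0, 0, 0.08], "rot": [0, 0, 0]},
  {"gripper": 255, "translation": [0, 0, 0.12], "rot": [0, 0, 0]},
  {"gripper": 255, "translation": [-0.03, 0.03, 0.14], "rot": [0, 0, 7]},
  {"gripper": 255, "translation": [-0.05, 0.06, 0.14], "rot": [0, 0, 14]},
  {"gripper": 255, "translation": [-0.07, 0.09, 0.14], "rot": [0, 0, 20]},
  {"gripper": 255, "translation": [-0.09, 0.12, 0.14], "rot": [0, 0, 26]},
  {"gripper": 255, "translation": [-0.11, 0.15, 0.14], "rot": [0, 0, 32]},
  {"gripper": 255, "translation": [-0.13, 0.18, 0.14], "rot": [0, 0, 38]},
])

```text
clock: 5.58
eef_pos: [388.3, 235.6, 219.3]
tool_rot: [-0.001, 0.939, 0.343, 0.0]
contact_force: [1.4, 0.3, -0.3]
finger_gap: -0.004
```

>>> drive_tool([
  {"gripper": 255, "translation": [-0.2, 0.26, 0], "rot": [0, 0, 30]},
  {"gripper": 255, "translation": [-0.2, 0.26, 0], "rot": [0, 0, 30]},
  {"gripper": 255, "translation": [-0.2, 0.26, 0], "rot": [0, 0, 30]},
  {"gripper": 255, "translation": [-0.2, 0.26, 0], "rot": [0, 0, 30]},
  {"gripper": 255, "translation": [-0.2, 0.26, 0], "rot": [0, 0, 30]},
  {"gripper": 255, "translation": [-0.2, 0.26, 0], "rot": [0, 0, 30]},
  {"gripper": 255, "translation": [-0.2, 0.26, 0], "rot": [0, 0, 30]},
  {"gripper": 255, "translation": [-0.2, 0.26, 0], "rot": [0, 0, 30]},
  {"gripper": 255, "translation": [-0.2, 0.26, 0], "rot": [0, 0, 30]},
  {"gripper": 255, "translation": [-0.2, 0.26, 0], "rot": [0, 0, 30]},
])

```text
clock: 6.42
eef_pos: [187.9, 495.0, 218.6]
tool_rot: [-0.0, 0.819, 0.574, -0.0]
contact_force: [0.2, 0.2, -0.1]
finger_gap: -0.001
```

Run:
```python
from h import *
import pickle;a,b=pickle.load(open('s.pkl','rb'))
s=snap('top');w=pts(s)
cv2.imwrite('pics/end.png',np.vstack([a['color'][90:330],s['color'][90:330]])[:,:,::-1])
d=(abs(s['color'].astype(int)-a['color']).max(2)>40)
n,l,st,c=cv2.connectedComponentsWithStats(d.astype(np.uint8))
print([x.tolist() for x in st[1:] if x[4]>15])
for r in range(262,300,2):print(r,w[r,220:260].mean(0).round(0),s['color'][r,240])
q=robot.get_state();print(q['clock'],q['eef_pos'],q['contact_force'])
```

```text
[[162, 265, 113, 30, 2792], [0, 371, 13, 13, 115]]
262 [446. -31.  86.] [ 40  96 171]
264 [441. -31.  86.] [ 41  96 171]
266 [nan nan nan] [32 37 55]
268 [428. -28.  15.] [28 25 32]
270 [423. -28.  15.] [32 34 35]
272 [417. -28.  14.] [33 32 35]
274 [412. -28.  15.] [35 36 36]
276 [406. -28.  15.] [41 43 45]
278 [400. -28.  14.] [37 39 41]
280 [395. -28.  15.] [41 40 45]
282 [389. -28.  15.] [38 40 43]
284 [384. -28.  14.] [39 40 42]
286 [nan nan nan] [38 39 39]
288 [375. -30.  47.] [ 92  98 103]
290 [371. -31.  72.] [223 232 237]
292 [363. -30.  41.] [177 166 150]
294 [355. -27.   1.] [220 207 183]
296 [349. -27.   2.] [221 207 186]
298 [nan nan nan] [222 211 187]
6.4667 [188.82003624 493.87634531 218.56457145] [ 0.59784342 -0.05042401 -0.78446271]
```

View pics/end.png

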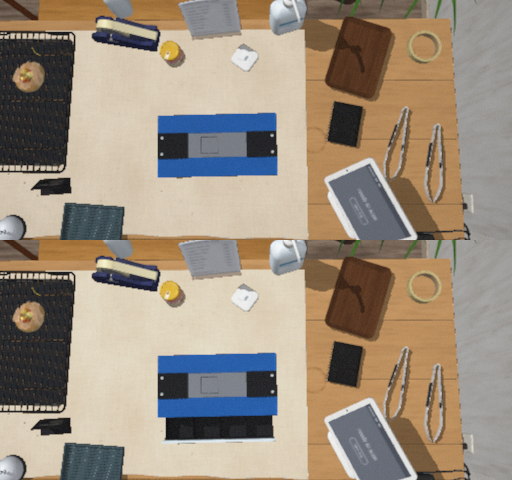

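The drawer now stands about 70 mm out (its front at x≈368, the box face at about 437), and nothing else in the picture has changed. I'll hand in.

```bash
python3 -c "
from h import *
print(workorder.hand_in())"
```

```text
the job is handed in; nothing more can be done
None
```

The cash drawer is open and the job is handed in, with about 6.5 s on the robot's clock.

- **Finding the plate:** The top and wrist pictures both showed a faint square on the strip near (520, 54). With the gripper shut, I first touched the strip at y≈6, where it was rigid: 5.4 N at z≈85. I then hopped to y≈53 rather than sliding the whole way, and that spot gave way.
- **Pressing:** I pressed the plate in about 4.8 mm with roughly 4 N. The drawer sprang out, and I lifted straight off and swung the arm clear.
- **Last checks:** The drawer front stands about 70 mm out from the box. Comparing the top view with the one from the start, nothing changed except the drawer and a small patch at the picture's lower left edge, which I took to be the arm. The jar, pad and reader have not moved, and the wrist force is about zero.
- **Disagreement:** The two camera views differed by about 3 mm on the plate's y, so I aimed between them. None of the checks failed.

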